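Let the brass bush out of its sprung gravity feeder

ROBOT

A 6-joint arm with a two-finger parallel gripper is mounted at the origin on the work surface. World frame = base frame: x ahead of the robot, y to its left, z up, the work surface at z = 0. Lengths are in m, angles in rad, forces in N, time in s.
With the tool pointing down it reaches from about 0.35 to 0.775 m from the base axis. Payload 7.3 kg.
Tool frame: the origin (TCP) lies midway between the tips of the shut fingers; the grasp point (between the pads) lies 19 mm behind it; z points along the fingers, y is the line along which they close (so a half turn about z gives the same grasp; the last joint's range is limited). The gripper opens to 92 mm and grips with 3 to 60 N. Pads are 19 mm wide; open, the fingers measure 130 mm over their backs; the gripper's body (75 mm by 190 mm) begins 47 mm behind the grasp point.
Start: joints at [-1.467, 0.342, 1.524, -0, 1.275, -0.146], TCP at [0.13, -0.509, 0.227] pointing down, gripper open.
Joint ranges: [-2.53, 2.53], [-0.77, 2.02], [0.04, 2.7], [-1, 4.14], [0.28, 2.66], [-3.11, 3.11]. Speed limits (rad/s): [2.57, 2.57, 3.14, 3.14, 3.14, 3.14].

INTERFACE

Orientations are given as a unit quaternion [w, x, y, z].
In Python, from workcell import env gives the robot as it stands.
- The arm moves only by the tool play_rows, never from a script. Its argument "moves" is a list of rows, each a list of 3 entries, a list of its own where there are three numbers: the turn, a rotation vector about the tool's x, y, z in rad, then the shift along the tool's x, y, z in cm, then the opening, from 0 (shut) to 1 (fully open). A call has 1 to 12 rows; each row is the pose to reach, as a shift and turn from the pose commanded when the call began, along the tool's axes at that moment; what a row does not reach only later rows make up. A row lasts 1/12 s, in which the tool goes at most 41.7 mm and 7.16 degrees, less where a joint would pass 70% of its speed; a pose out of reach is approached as far as the arm can. A call with a gripper value outside its range is refused whole. The fingers move at their own pace and stop on an object; "newtons" is the grip in N (left out, the last holds). Time passes only in rows, so rows that repeat a pose let the fingers close. It gives the time, the measured TCP pose, the force, the opening and the grip force at its end, in the units of the state.
- env.state(): the state, without advancing time (a new reading comes with each control period).
- env.camera(name): name is "scene" or "top" or "wrist"; returns the picture (384x512x3 uint8, red, green, blue); there is no depth.
- env.camera_info(name): a dict with "camera_matrix" (3x3 intrinsics, pixels), "k1" (the pictures are not rectified: a ray, as slopes to the right and down, at radius r is drawn at 1 + k1 r^2 times it, then the intrinsics apply), "origin" and "rotation" of the camera in the world. Camera axes: x right, y up, looking along -z (the intrinsics and any distortion apply to the point x, -y, -z); pixel columns grow to the right and rows downward; lengths in m; the calibration is good to about 2 mm. A picture is of the moment at which its call begins: read the wrist's pose just before it. camera_info takes no time and is no camera call; for the wrist camera it gives the pose at the moment of the call.
- env.hand_in(): hands the job in; it is judged then, once.
Trained networks look in the newest picture that a camera, given by its name, has taken for a name from the list of things; names that differ only in an ending like _2 or _b are one class to them, and where a whole thing is asked for, a point or a joint stands for the part that bears it (a point fixed in the world has none). Each returns a list of dicts, best first, with "confidence" (0 to 1); they miss things now and then, are a little off and sometimes report something else, mostly with a low value. They report only what shows in the picture. A call takes as long as a camera call. They do not tell look-alikes from the thing itself.
- env.regions_of(query, camera): "pixels" (384x512 bool, what is visible of it).
- env.landmark_of(query, camera): "location" ([x, y, z] in m, in the coordinates of the camera as it stood for that picture, good to about 4 mm: a listed point, or the origin of a listed thing).
The state is a dict: "time": time; "joint_positions": joint angles; "dq": joint speeds; "effort": joint torques, N m; "tool_pos": TCP position; "tcp_rot": TCP orientation; "contact_force": force on the tool from outside, world axes, zero at the start; "ft_torque": the same for the moment, N m; "opening": opening from 0.0 (shut) to 1.0 (fully open); "finger_force": force on a finger pad.
Only numpy, scipy, OpenCV 4.12 (cv2) and the standard library are available. Lean on these libraries where they do the work, as an engineer would, in place of code of your own. Each camera call takes 0.05 s, during which the arm holds its last target. There are 200 camera calls.

TASK

On the garage bench stand two green gravity feeders with red pull knobs: one holds a brass bush, the other a dark steel pin. Pull the knob of the feeder that holds the brass bush straight up to its stop, so that the bush rolls out against the rubber lip at the foot of the chute, then let the sprung gate close fully again. Leave the other feeder's gate shut.

Things in the scene. Friction and masses are not known exactly. Their poses are not given: they have to be found in the camera images.
- bush_feeder: green feeder holding the brass bush (its twin holds a dark pin), fixed. Origin on the bench under gate and knob; z up; its chute, 74 mm wide, falls 12 degrees along +x to a rubber lip. Base x -100 to 130 mm. Gate housing 18 x 94 mm, top at z 124 mm plus 6 mm collar. Red round knob on a 10 mm stem above it: diameter 30 mm, 26 tall; when shut its underside is at z 150, middle 163, top 176 mm
- bush: brass bush, a cylinder of diameter 24 mm, length 60 mm, about 150 g, lying across the chute; origin at its centre, y along its length. At the start it leans on the shut gate, its centre 15 mm uphill of it; out against the rubber lip its centre is about 102 mm downhill (+x of the feeder) of the gate
- bush_gate (a joint): lift of the red knob and gate of the brass bush's feeder in m: 0 shut, 0.045 at the upper stop. A spring pulls it shut, with about 5 N at first and 9 N at the stop (weight included); let go, it goes home by itself. The bush passes from about 0.03 and takes about 1 s to roll out
- pin_gate (a joint): gate of the other feeder, the one with the dark steel pin, same values; leave it shut
Not all that is in view belongs to the job. What is shaped like the bush_feeder but purple is not meant.

How it is judged:
On the way:
1. the knob of the brass bush's feeder is pulled up to its stop (value of joint bush_gate above 0.035 m), for 0.2 s.
At the end, for the whole second after the job is handed in: The brass bush lies at rest in the foot of its own chute against the rubber lip (within about 14 mm along the chute), its gate is shut again (within 5 mm) and the other feeder's gate is shut. On the way the knob must have been within 10 mm of its upper stop for 0.2 s (value of joint each of bush_gate, pin_gate below 0.005 m and x of bush in the frame of bush_feeder between 0.088 and 0.116 m and y of bush in the frame of bush_feeder between -0.012 and 0.012 m and z of bush in the frame of bush_feeder below 0.045 m and linear speed of bush below 0.03 m/s); the robot touches nothing.
It fails at once if the other feeder's gate is lifted by more than 10 mm (value of joint pin_gate above 0.01 m).
It also fails if it takes over 32 s, if anything falls off the work surface, if the arm or the gripper's body presses on something with over 40 N, if the wrist force passes 120 N, or if a joint passes its speed limit or range.

## Working session

There is one attempt and no reset: what is moved stays moved. The work goes in short steps, Python scripts to look and compute and a tool call to move; the robot and the scene stay as the last step left them, time stands still between calls to the robot, and variables do not carry over. Pictures are saved under pics/ and viewed, at most 10 in all, crops included, and the job is handed in when it is done.

Besides the shell and the picture viewer there is one more tool, called after "Call:" in YAML: its name, and indented under it one key for each argument. play_rows: Moves the arm, as the interface text tells. Its arguments: {"type":"object","properties":{"moves":{"type":"array"},"newtons":{"type":"number"}},"required":["moves"]}

```bash
mkdir -p pics; cat > h.py <<'E'
from workcell import env
import numpy as np, cv2
def world(cam,p):
    i=env.camera_info(cam); return np.array(i["origin"])+np.array(i["rotation"])@np.array(p)
def proj(cam,P):
    i=env.camera_info(cam); q=np.array(i["rotation"]).T@(np.array(P)-np.array(i["origin"]))
    s=np.array([q[0],-q[1]])/-q[2]; s=s*(1+i["k1"]*(s@s)); K=np.array(i["camera_matrix"])
    return (K@[s[0],s[1],1])[:2]
def ray(cam,uv):
    i=env.camera_info(cam);K=np.array(i["camera_matrix"]);d=(np.linalg.inv(K)@[uv[0],uv[1],1])[:2]
    s=d.copy()
    for _ in range(20): s=d/(1+i["k1"]*(s@s))
    return np.array(i["origin"]),np.array(i["rotation"])@np.array([s[0],-s[1],-1])
def atz(cam,uv,z):
    o,d=ray(cam,uv); return o+d*(z-o[2])/d[2]
E
python3 - <<'E'
from h import *
ims=[]
for c in ["scene","top"]:
    im=env.camera(c); cv2.imwrite(f"pics/{c}0.png",im[:,:,::-1])
    for q in ["bush_feeder","bush","bush_gate"]:
        for d in env.landmark_of(q,c):
            w=world(c,d["location"]); print(c,q,round(d["confidence"],2),w.round(3),proj(c,w).round())
E
```

```text
Traceback (most recent call last):
  File "h.py", line 4, in world
    i=env.camera_info(cam); return np.array(i["origin"])+np.array(i["rotation"])@np.array(p)
                                                         ~~~~~~~~~~~~~~~~~~~~~~~^~~~~~~~~~~~
ValueError: matmul: Input operand 1 has a mismatch in its core dimension 0, with gufunc signature (n?,k),(k,m?)->(n?,m?) (size 3 is different from 4)
```

View pics/scene0.png

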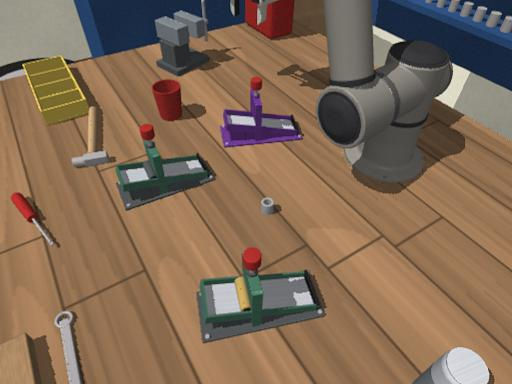

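The scene view shows the brass bush at about (242,293), in the near green feeder, whose knob is at (252,259). The other green feeder's knob is at (148,132), and the purple decoy is at (256,84). The camera rotation is given as a quaternion, so I'll fix the helper.

```bash
sed -i 's/np.array(i\["rotation"\])/R(i["rotation"])/' h.py; sed -i 's/R(i\["rotation"\])/Rm(i)/;s/np.array(i\["rotation"\])/Rm(i)/g' h.py
cat >> h.py <<'E'
from scipy.spatial.transform import Rotation
def Rm(i): return Rotation.from_quat(i["rotation"],scalar_first=True).as_matrix()
E
python3 - <<'E'
from h import *
for c in ["scene","top"]:
    im=env.camera(c); cv2.imwrite(f"pics/{c}0.png",im[:,:,::-1])
    for q in ["bush_feeder","bush","bush_gate"]:
        for d in env.landmark_of(q,c):
            w=world(c,d["location"]); print(c,q,round(d["confidence"],2),w.round(3),proj(c,w).round())
s=env.state();print(s["time"],s["tool_pos"],s["tcp_rot"],env.camera_info("top"))
E
```

```text
scene bush_feeder 0.76 [ 0.248 -0.265  0.001] [256. 133.]
scene bush_feeder 0.73 [ 0.55   0.185 -0.001] [250. 307.]
scene bush 0.83 [0.563 0.183 0.053] [243. 296.]Traceback (most recent call last):
  File "<stdin>", line 5, in <module>
ValueError: it knows: bush, bush_feeder
```

```bash
python3 - <<'E'
from h import *
for c in ["top"]:
    im=env.camera(c); cv2.imwrite(f"pics/{c}0.png",im[:,:,::-1])
    for q in ["bush_feeder","bush"]:
        for d in env.landmark_of(q,c):
            w=world(c,d["location"]); print(c,q,round(d["confidence"],2),w.round(3),proj(c,w).round())
def knobs(c,z):
    im=env.camera(c);h=cv2.cvtColor(im,cv2.COLOR_RGB2HSV)
    m=((h[...,0]<8)|(h[...,0]>172))&(h[...,1]>170)&(h[...,2]>80)
    n,l,st,ce=cv2.connectedComponentsWithStats(m.astype(np.uint8))
    for k in range(1,n):
        if st[k,4]>60: print(c,st[k],ce[k].round(1),atz(c,ce[k],z).round(3))
knobs("top",.172);knobs("scene",.163)
s=env.state();print(s["time"],s["tool_pos"],s["tcp_rot"])
E
```

```text
top bush_feeder 0.97 [ 0.249 -0.269  0.001] [379. 277.]
top bush_feeder 0.77 [ 0.545  0.185 -0.003] [156. 135.]
top bush 0.56 [0.558 0.182 0.053] [151. 122.]
top [368  86  20  20 269] [377.9  95.3] [ 0.568 -0.217  0.172]
top [120 101  20  19 292] [129.  110.1] [0.546 0.183 0.172]
top [469 164  43  45 617] [495.5 183.7] [ 0.423 -0.405  0.172]
top [405 284  22  21 330] [415.7 294. ] [ 0.252 -0.267  0.172]
scene [ 245    0   49   38 1267] [271.   17.4] [-0.034 -0.618  0.163]
scene [251  77  11  13 125] [255.9  82.9] [ 0.251 -0.268  0.163]
scene [152  80  28  41 819] [166.9  98.6] [ 0.48  -0.317  0.163]
scene [140 124  13  16 169] [146.2 131.3] [ 0.57  -0.217  0.163]
scene [ 11 193  27  29 339] [ 23.1 206.3] [ 0.835 -0.121  0.163]
scene [243 247  18  23 339] [251.5 258.5] [0.547 0.186 0.163]
0.5 [ 0.12979968 -0.50872166  0.22670949] [ 2.00981428e-05  9.92209484e-01  1.24580656e-01 -4.05640382e-06]
```

View pics/top0.png

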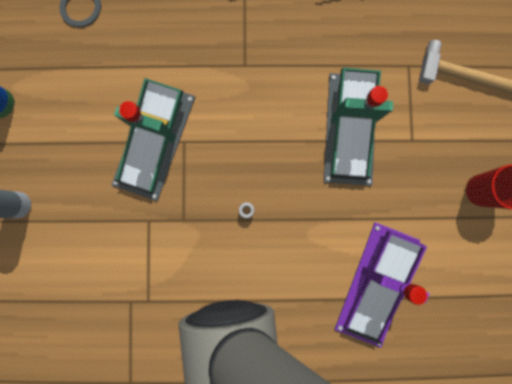

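The top view has the green feeder with brass at knob (129,110), chute foot towards the robot. The pin feeder's knob is at (378,95) and the purple one at (416,294). Both cameras put the brass feeder's knob at about (0.546, 0.185), which matches the feeder origin. I'm moving now, rising slightly and going by a waypoint.

Call:
play_rows:
  moves:
    - [[0, 0, 0], [2, -1, -3], 1]
    - [[0, 0, 0], [37, -22, -4], 1]
    - [[0, 0, 0], [37, -22, -4], 1]
    - [[0, 0, 0], [37, -22, -4], 1]
    - [[0, 0, 0], [37, -22, -4], 1]
    - [[0, 0, 0], [37, -22, -4], 1]
    - [[0, 0, 0], [37, -22, -4], 1]
    - [[0, 0, 0], [37, -22, -4], 1]
    - [[0, 0, 0], [37, -22, -4], 1]
    - [[0, 0, 0], [37, -22, -4], 1]
    - [[0, 0, 0], [37, -22, -4], 1]
    - [[0, 0, 0], [37, -22, -4], 1]
  newtons: 45

```text
time: 1.5
tool_pos: [0.4372, -0.1999, 0.267]
tcp_rot: [-0.0, 0.992, 0.127, 0.001]
contact_force: [-0.3, 0.3, -0.5]
opening: 1.001
finger_force: 0.0
```

Call:
play_rows:
  moves:
    - [[0, 0, 0], [20, -34.5, 0], 1]
    - [[0, 0, 0], [20, -34.5, 0], 1]
    - [[0, 0, 0], [20, -34.5, 0], 1]
    - [[0, 0, 0], [20, -34.5, 0], 1]
    - [[0, 0, 0], [20, -34.5, 0], 1]
    - [[0, 0, 0], [20, -34.5, 0], 1]
    - [[0, 0, 0], [20, -34.5, 0], 1]
    - [[0, 0, 0], [20, -34.5, 0], 1]
    - [[0, 0, 0], [20, -34.5, 0], 1]
    - [[0, 0, 0], [20, -34.5, 0], 1]
    - [[0, 0, 0], [20, -34.5, 0], 1]
    - [[0, 0, 0], [20, -34.5, 0], 1]

```text
time: 2.5
tool_pos: [0.5423, 0.1802, 0.2661]
tcp_rot: [0.0, 0.992, 0.126, -0.0]
contact_force: [-0.5, 0.2, 0.5]
opening: 0.998
finger_force: 0.0
```

```bash
python3 - <<'E'
from h import *
im=env.camera("wrist"); cv2.imwrite("pics/w1.png",im[:,:,::-1])
h=cv2.cvtColor(im,cv2.COLOR_RGB2HSV)
m=((h[...,0]<8)|(h[...,0]>172))&(h[...,1]>170)&(h[...,2]>80)
n,l,st,ce=cv2.connectedComponentsWithStats(m.astype(np.uint8))
for k in range(1,n):
    if st[k,4]>60: print(st[k],ce[k].round(1),atz("wrist",ce[k],.170).round(3))
for d in env.landmark_of("bush","wrist"): print(d["confidence"],world("wrist",d["location"]).round(3))
s=env.state();print(s["time"],s["tool_pos"],s["tcp_rot"])
E
```

```text
[ 232  163   35   39 1061] [248.9 182.2] [0.549 0.183 0.17 ]
0.58 [0.561 0.174 0.05 ]
2.6 [0.54226628 0.17855829 0.26655509] [ 3.56782767e-04  9.92246484e-01  1.24284794e-01 -2.79526352e-04]
```

View pics/w1.png

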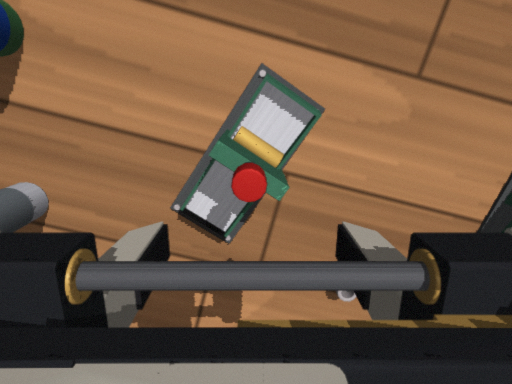

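The wrist view shows the brass bush at (260,145) behind the gate and its knob at (249,182), which is (0.548, 0.184) in the world. I'll descend and grip.

Call:
play_rows:
  moves:
    - [[0, 0, 0], [0.6, -0.4, 3], 1]
    - [[0, 0, 0], [0.6, -0.4, 6], 1]
    - [[0, 0, 0], [0.6, -0.4, 9], 1]
    - [[0, 0, 0], [0.6, -0.4, 11], 1]
    - [[0, 0, 0], [0.6, -0.4, 12], 1]
    - [[0, 0, 0], [0.6, -0.4, 12], 1]
    - [[0, 0, 0], [0.6, -0.4, 12], 0.5]
    - [[0, 0, 0], [0.6, -0.4, 12], 0.4]
    - [[0, 0, 0], [0.6, -0.4, 12], 0.3]
    - [[0, 0, 0], [0.6, -0.4, 12], 0.2]
    - [[0, 0, 0], [0.6, -0.4, 12], 0.1]
    - [[0, 0, 0], [0.6, -0.4, 12], 0.1]
  newtons: 45

```text
time: 3.6
tool_pos: [0.5474, 0.1851, 0.1473]
tcp_rot: [0.0, 0.992, 0.125, 0.0]
contact_force: [-0.4, -0.3, -1.1]
opening: 0.611
finger_force: 0.0
```

Call:
play_rows:
  moves:
    - [[0, 0, 0], [0, 0, 0.2], 0]
    - [[0, 0, 0], [0, 0, 0.2], 0]
    - [[0, 0, 0], [0, 0, 0.2], 0]
    - [[0, 0, 0], [0, 0, 0.2], 0]
    - [[0, 0, 0], [0, 0, 0.2], 0]
    - [[0, 0, 0], [0, 0, 0.2], 0]
    - [[0, 0, 0], [0, 0, 0.2], 0]
    - [[0, 0, 0], [0, 0, 0.2], 0]

```text
time: 4.27
tool_pos: [0.5473, 0.1847, 0.1446]
tcp_rot: [0.0, 0.992, 0.125, -0.0]
contact_force: [0.4, -3.3, -1.1]
opening: 0.314
finger_force: 45.0
```

It's gripping the 30 mm knob (opening 29 mm). I'll lift it to just under the stop and hold while the bush rolls.

Call:
play_rows:
  moves:
    - [[0, 0, 0], [0, 0, -0.7], 0]
    - [[0, 0, 0], [0, 0, -1.5], 0]
    - [[0, 0, 0], [0, 0, -2.4], 0]
    - [[0, 0, 0], [0, 0, -3.3], 0]
    - [[0, 0, 0], [0, 0, -3.9], 0]
    - [[0, 0, 0], [0, 0, -4.3], 0]
    - [[0, 0, 0], [0, 0, -4.4], 0]
    - [[0, 0, 0], [0, 0, -4.4], 0]
    - [[0, 0, 0], [0, 0, -4.4], 0]
    - [[0, 0, 0], [0, 0, -4.4], 0]
    - [[0, 0, 0], [0, 0, -4.4], 0]
    - [[0, 0, 0], [0, 0, -4.4], 0]

```text
time: 5.27
tool_pos: [0.5472, 0.1846, 0.1883]
tcp_rot: [0.0, 0.992, 0.125, -0.0]
contact_force: [3.5, -4.7, -8.6]
opening: 0.315
finger_force: 45.0
```

Call:
play_rows:
  moves:
    - [[0, 0, 0], [0, 0, 0], 0]
    - [[0, 0, 0], [0, 0, 0], 0]
    - [[0, 0, 0], [0, 0, 0], 0]
    - [[0, 0, 0], [0, 0, 0], 0]
    - [[0, 0, 0], [0, 0, 0], 0]
    - [[0, 0, 0], [0, 0, 0], 0]
    - [[0, 0, 0], [0, 0, 0], 0]
    - [[0, 0, 0], [0, 0, 0], 0]
    - [[0, 0, 0], [0, 0, 0], 0]
    - [[0, 0, 0], [0, 0, 0], 0]
    - [[0, 0, 0], [0, 0, 0], 0]
    - [[0, 0, 0], [0, 0, 0], 0]

```text
time: 6.27
tool_pos: [0.5472, 0.1847, 0.1883]
tcp_rot: [0.0, 0.992, 0.125, -0.0]
contact_force: [4.4, -3.6, -8.4]
opening: 0.315
finger_force: 45.0
```

```bash
python3 - <<'E'
from h import *
im=env.camera("scene"); cv2.imwrite("pics/s2.png",cv2.resize(im[180:,120:400,::-1],None,fx=2,fy=2))
for d in env.landmark_of("bush","scene"): print(d["confidence"],world("scene",d["location"]).round(3))
E
```

```text
0.59 [0.451 0.221 0.026]
```

View pics/s2.png

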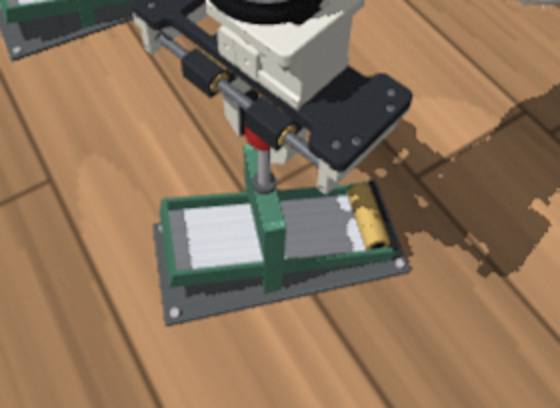

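The crop shows the bush against the lip at about (370,215), 102 mm downhill of the gate. I'll lower the knob, release it and retreat.

Call:
play_rows:
  moves:
    - [[0, 0, 0], [0, 0, 1], 0]
    - [[0, 0, 0], [0, 0, 2], 0]
    - [[0, 0, 0], [0, 0, 3], 0]
    - [[0, 0, 0], [0, 0, 3.8], 0]
    - [[0, 0, 0], [0, 0, 4.3], 0]
    - [[0, 0, 0], [0, 0, 4.3], 0]
    - [[0, 0, 0], [0, 0, 4.3], 0.5]
    - [[0, 0, 0], [0, 0, 4.3], 1]
    - [[0, 0, 0], [0, 0, 4.3], 1]
    - [[0, 0, 0], [0, 0, 4.3], 1]
    - [[0, 0, 0], [0, 0, 4.3], 1]
    - [[0, 0, 0], [0, 0, 4.3], 1]

```text
time: 7.37
tool_pos: [0.5472, 0.1853, 0.146]
tcp_rot: [-0.0, 0.992, 0.125, 0.0]
contact_force: [-0.4, 0.8, 0.9]
opening: 0.703
finger_force: 0.0
```

Call:
play_rows:
  moves:
    - [[0, 0, 0], [0, 0, 0], 1]
    - [[0, 0, 0], [0, 0, 0], 1]
    - [[0, 0, 0], [0, 0, 0], 1]
    - [[0, 0, 0], [0, 0, 0], 1]
    - [[0, 0, 0], [0, 0, -2], 1]
    - [[0, 0, 0], [0, 0, -4], 1]
    - [[0, 0, 0], [0, 0, -7], 1]
    - [[0, 0, 0], [0, 0, -10], 1]
    - [[0, 0, 0], [0, 0, -12], 1]
    - [[0, 0, 0], [0, 0, -12], 1]
    - [[0, 0, 0], [0, 0, -12], 1]
    - [[0, 0, 0], [0, 0, -12], 1]

```text
time: 8.37
tool_pos: [0.5468, 0.1849, 0.2647]
tcp_rot: [0.0, 0.992, 0.125, -0.001]
contact_force: [0.8, 0.1, -0.9]
opening: 1.002
finger_force: 0.0
```

```bash
python3 - <<'E'
from h import *
im=env.camera("scene"); cv2.imwrite("pics/s3.png",cv2.resize(im[180:,120:400,::-1],None,fx=2,fy=2))
for d in env.landmark_of("bush","scene"): print(d["confidence"],world("scene",d["location"]).round(3))
E
```

```text
0.87 [0.453 0.22  0.025]
```

View pics/s3.png

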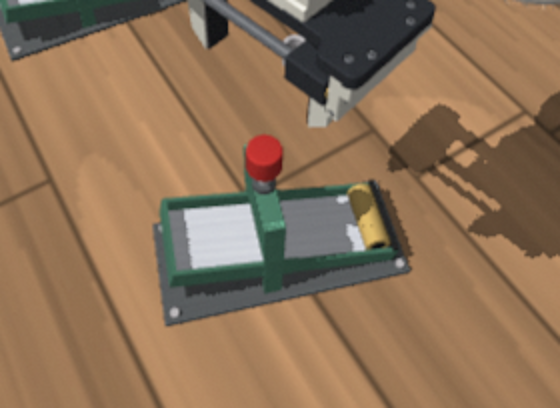

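The knob is back at its starting pixel (252,258), so the gate is shut. The bush rests at the lip and the gripper is clear.

```bash
python3 -c "
from workcell import env
print(env.hand_in())"
```

```text
the job is handed in; nothing more can be done
None
```

I pulled the brass bush's feeder to within about 1 mm of its stop; the bush rolled out and rests against the rubber lip, its gate is shut again, the arm never went to the other feeder, and the job is handed in (no verdict was returned).

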